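# Feed one brass disc and nudge it onto the round mat

## Robot

A 6-joint arm with a two-finger parallel gripper is mounted at the origin on the work surface. World frame = base frame: x ahead of the robot, y to its left, z up, the work surface at z = 0. Lengths are in m, angles in rad, forces in N, time in s.
With the tool pointing down it reaches from about 0.275 to 0.825 m from the base axis. Payload 4.9 kg.
Tool frame: the origin (TCP) lies between the finger pads; the fingertips stand 8 mm ahead of it and the grasp point (between the pads) lies 11 mm behind it; z points along the fingers, x is the direction in which the jaws open and shut, and the axes are right-handed (so a half turn about z gives the same grasp; the last joint's range is limited). The gripper opens to 85 mm and grips with 20 to 120 N. Pads are 22 mm wide; open, the fingers measure 114 mm over their backs; the gripper's body (76 mm by 85 mm) begins 54 mm behind the grasp point. The pads swing forward as they close: fully open they stand 13 mm farther back than shut.
Start: joints at [-1.438, 0.326, -0.193, 1.052, 0, 1.437], TCP at [0.145, -0.531, 0.239] pointing down, gripper open.
Joint ranges: [-2.65, 2.65], [-0.97, 1.79], [-1.3, 1.35], [-1.93, 2.1], [-1.47, 1.37], [-3.14, 3.14]. Speed limits (rad/s): [2.57, 2.57, 3.14, 3.14, 3.14, 3.14].

## Interface

Orientations are given as a unit quaternion [x, y, z, w].
In Python, from plant import state, capture, camera_info, sign_off gives the robot as it stands.
- The arm moves only by the tool apply_moves, never from a script. Its arguments are lists of equal length, an entry for each row: "travel": the shift along the tool's x, y, z in cm, a list of three; "angular": the turn, a rotation vector about the tool's x, y, z in degrees, a list of three; "jaw": the opening, from -1 (shut) to 1 (fully open), so that 0 is half open. A call has 1 to 10 rows; each row shifts and turns the commanded pose from where the row before left it, along the tool's axes as they then stand; what a row does not reach is not made up. A row lasts 1/12 s, in which the tool goes at most 41.7 mm and 7.16 degrees, less where a joint would pass 70% of its speed; a pose out of reach is approached as far as the arm can. A call with a gripper value outside its range is refused whole. The fingers move at their own pace and stop on an object; "force" is the grip in N (left out, the last holds). Time passes only in rows, so rows that do not move let the fingers close. It gives the time, the measured TCP pose, the force and the opening at its end, in the units of the state.
- state(): the state, without advancing time (a new reading comes with each control period).
- capture(name): name is "scene" or "top"; returns (picture, depth): 400x640x3 uint8, red, green, blue; 400x640 float32, m along the optical axis (not along the pixel's ray), 0 where there is no reading.
- camera_info(name): a dict with "fov_y" (degrees; the focal length in pixels is half the picture's height over the tangent of half this angle, whatever the lens; pixels are square), "cx", "cy" (the principal point, pixels), "distortion" ([k1, k2, p1, p2, k3] as OpenCV has them; the pictures are not rectified), "pose" (4x4, takes a point from camera to world coordinates). Camera axes: x right, y up, looking along -z (the intrinsics and any distortion apply to the point x, -y, -z); pixel columns grow to the right and rows downward; lengths in m; the calibration is good to about 2 mm. A picture is of the moment at which its call begins. camera_info takes no time and is no camera call.
- sign_off(): hands the job in, once; it reports no verdict.
The state is a dict: "time_s": time; "joint_positions": joint angles; "qd": joint speeds; "joint_efforts": joint torques, N m; "tcp_pos": TCP position; "tool_rot": TCP orientation; "force": force on the tool from outside, world axes, zero at the start; "torque": the same for the moment, N m; "opening": finger opening in m.
Only numpy, scipy, OpenCV 4.12 (cv2) and the standard library are available. Lean on these libraries where they do the work, as an engineer would, in place of code of your own. Each camera call takes 0.05 s, during which the arm holds its last target. There are 200 camera calls.

## Task

Press the feeder's plunger down once, all the way, so that a single brass disc comes out of the slot, and let the plunger come back up. Then nudge that disc along the bench with the fingertips until it lies wholly on the round mat. Do not pick the disc up, leave the other discs in the feeder, and leave everything else on the bench where it is.

Things in the scene. Friction and masses are not known exactly. Their poses are not given: they have to be found in the camera images.
- feeder: Disc feeder, fixed. Origin on the bench under the centre of the magazine: a clear square well, open on top, 43.5 mm square outside, 36 mm high, without a floor (discs slide on the bench). Own -x is the outlet direction: the front wall (outside face 21.75 mm out) has a slot 12.5 mm high. Behind the well (own +x, 22 to 86 mm) a grey tower 75 mm high, 52 mm wide (82 mm at its low feet) bears the plunger.
- outlet (a point): Point on the bench 62 mm in front of the feeder's origin (its own -x), where the centre of the fed disc comes to rest (within about 8 mm, farther the faster the press); about 23 mm is then left between the disc and the front wall of the well.
- plunger (a joint): Plunger travel in m: 0 up, 0.03 fully down. A spring returns it (4.5 N at the top, 9 N fully down, plus up to about 4 N of friction). It drives a horizontal pusher 2.1 times as far, which slides the lowest disc out of the slot; the disc is clear once the plunger is more than about 22 mm down. Each full stroke feeds one disc.
- plunger_top (a point): Centre of the top face of the plunger's black round knob (32 mm across, 10 mm thick), 55 mm behind the feeder's origin (own +x), 125 mm above the bench at rest and 95 mm fully down; moves with the plunger.
- disc1: Lowest brass disc in the stack, the one that is fed: 34 mm across, 9 mm thick, 50 g nominal, flat. Origin at the centre of its underside, z along its axis. All three discs look alike.
- disc2: Second disc of the stack, same size as disc1; origin at the centre of its underside. Must stay in the feeder.
- disc3: Top disc of the stack, same size as disc1; origin at the centre of its underside. Must stay in the feeder.
- round_mat: Round black rubber mat, 90 mm across, only 0.5 mm thick and flush enough that a disc slides onto it unhindered. Origin at its centre. It lies to one side of the outlet (left or right), 100 to 145 mm sideways from the outlet point, at about the same distance ahead of the well or up to 30 mm farther out.
- square_mat: Square mat of the same black rubber, 90 by 90 mm, 0.5 mm thick, on the other side of the outlet: not the place for the disc. Origin at its centre.
- spool: Bystander: wooden thread spool, 36 mm across, 45 mm high, standing beside the tower. Origin at the centre of its underside.
- dye_bottle: Bystander: amber dye bottle, 44 mm across, 95 mm high, standing beside the tower. Origin at the centre of its underside.
- awl: Bystander: awl with a wooden handle, 115 mm long, 26 mm high, lying in front of the outlet 180 to 200 mm from the feeder's origin. Origin under its middle, point along its own +x.
- wax_tin: Bystander: flat aluminium tin, 66 mm across, 26 mm high, beyond the mat on the feeder's own +y side. Origin at the centre of its underside.
- punch: Bystander: steel punch standing on end, 28 mm across its foot, 75 mm high, beyond the mat on the feeder's own -y side. Origin at the centre of its underside.
- mallet: Bystander: mallet lying far to the left, head 60 mm across and 90 mm long, handle 220 mm towards its own -x. Origin under the head.
- parts_box: Bystander: grey divided parts box, 200 by 150 mm, 35 mm high, fixed, far to the right. Origin at the centre of its underside.
Things that resemble listed ones, but are neither listed nor needed, are in the scene too. There is more than one size of the feeder; the one meant has the size given above.

How it is judged:
On the way, in this order (a step that is already met when the one before it is completed fails the run):
1. the plunger is pressed and the lowest disc is pushed clear of the slot (value of joint plunger above 0.02 m and x of disc1 in the frame of feeder below -0.042 m), for 0.05 s.
2. the plunger is let go and is back up, with the disc still in front of the slot (value of joint plunger below 0.004 m and horizontal distance between disc1 and outlet below 0.035 m), for 0.1 s.
At the end, for the whole second after the job is handed in: The fed disc lies flat and still wholly on the round mat (centres within 30 mm), the plunger is back up (within 4 mm), and the other two discs are in the magazine (within 10 mm of its axis) (horizontal distance between disc1 and round_mat below 0.03 m and height (world z) of disc1 below 0.004 m and angle between disc1's own z axis and vertical below 0.1 rad and linear speed of disc1 below 0.01 m/s and value of joint plunger below 0.004 m and horizontal distance between each of disc2, disc3 and feeder below 0.01 m); the robot touches nothing.
It fails at once if the fed disc is lifted or tipped up (underside centre above 12 mm) (height (world z) of disc1 above 0.012 m).
It fails at once if another disc leaves the magazine (more than 15 mm off its axis) or is lifted out (horizontal distance between any of disc2, disc3 and feeder above 0.015 m or height (world z) of disc3 above 0.026 m).
It fails at once if the plunger is pressed again (more than 10 mm) after the disc has been nudged aside (more than 30 mm) (value of joint plunger above 0.01 m and (y of disc1 in the frame of feeder above 0.03 m or y of disc1 in the frame of feeder below -0.03 m)).
It fails at once if a bystander is moved by more than 15 mm (distance of any of spool, dye_bottle, awl, wax_tin, punch, mallet from where it was at the start of the episode above 0.015 m).
It also fails if it takes over 48 s, if anything falls off the work surface, if the arm or the gripper's body presses on something with over 40 N, if the wrist force passes 120 N, or if a joint passes its speed limit or range.

## Working session

There is one attempt and no reset: what is moved stays moved. The work goes in short steps, Python scripts to look and compute and a tool call to move; the robot and the scene stay as the last step left them, time stands still between calls to the robot, and variables do not carry over. Pictures are saved under pics/ and viewed, about 8 in all and at most 12, crops included, and the job is handed in when it is done.

Besides the shell and the picture viewer there is one more tool, called after "Call:" as name(argument=value, ...) on one line, values as JSON. apply_moves: Moves the arm, as the interface text tells. Its arguments: {"type":"object","properties":{"travel":{"type":"array"},"angular":{"type":"array"},"jaw":{"type":"array"},"force":{"type":"number"}},"required":["travel","angular","jaw"]}

```bash
mkdir -p pics
cat > h.py <<'E'
import numpy as np, cv2
from plant import state,capture,camera_info,sign_off
def K(n):
    c=camera_info(n); f=200/np.tan(np.radians(c['fov_y'])/2)
    return np.array([[f,0,c['cx']],[0,f,c['cy']],[0,0,1]]),np.array(c['distortion'],float),np.array(c['pose'])
def ray(n,uv,z):
    k,d,P=K(n); p=cv2.undistortPoints(np.array(uv,float).reshape(-1,1,2),k,d)[:,0]
    v=np.c_[p[:,0],-p[:,1],-np.ones(len(p))]@P[:3,:3].T
    return P[:3,3]+v*((z-P[2,3])/v[:,2])[:,None]
def proj(n,X):
    k,d,P=K(n); X=(np.atleast_2d(X)-P[:3,3])@P[:3,:3]
    return cv2.projectPoints(X*[1,-1,-1],np.zeros(3),np.zeros(3),k,d)[0][:,0]
def cloud(n,dep):
    k,d,P=K(n); h,w=dep.shape; g=np.indices((h,w))[::-1].reshape(2,-1).T.astype(float)
    p=cv2.undistortPoints(g.reshape(-1,1,2),k,d)[:,0]
    D=dep.reshape(-1,1); return (np.c_[p[:,0],-p[:,1],-np.ones(len(p))]*D@P[:3,:3].T+P[:3,3]).reshape(h,w,3)
E
python3 - <<'E'
from h import *
for n in('top','scene'):
    a,d=capture(n); cv2.imwrite(f'pics/{n}0.png',a[...,::-1]); np.save(n+'0.npy',d); print(n,K(n)[0][0,0],K(n)[1],K(n)[2].round(3).tolist())
print(state())
E
```

```text
top 371.89654604407247 [-0.01258428  0.          0.          0.          0.        ] [[0.006, 0.997, -0.076, 0.499], [-1.0, 0.008, 0.025, 0.009], [0.025, 0.076, 0.997, 1.272], [0.0, 0.0, 0.0, 1.0]]
scene 364.78223038865127 [-0.02471745  0.          0.          0.          0.        ] [[-0.798, -0.514, 0.314, 0.984], [0.602, -0.682, 0.415, 0.537], [0.001, 0.52, 0.854, 1.179], [0.0, 0.0, 0.0, 1.0]]
{'time_s': 0.1, 'joint_positions': array([-1.43820908e+00,  3.26846245e-01, -1.93455656e-01,  1.05201177e+00,
       -7.98910301e-06,  1.43662270e+00]), 'qd': array([-0.00052457, -0.00075863,  0.00233671,  0.00018204,  0.00085928,
        0.00080455]), 'joint_efforts': array([ 9.93441608e-05, -4.44240725e+01,  2.63036907e+01,  7.92378938e-03,
       -1.83560610e-04,  6.27203249e-07]), 'tcp_pos': array([ 0.14494103, -0.53004337,  0.23860366]), 'tool_rot': array([ 7.94860851e-01, -6.06791275e-01, -5.38863329e-04, -5.34065220e-04]), 'force': array([-0.44256669, -0.08661813,  0.64278749]), 'torque': array([ 0.03054583,  0.00575172, -0.03800739]), 'opening': 0.08517147958799302}
```

View pics/top0.png

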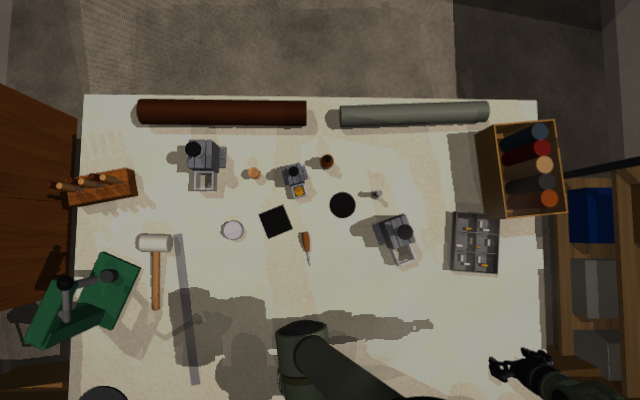

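View pics/scene0.png

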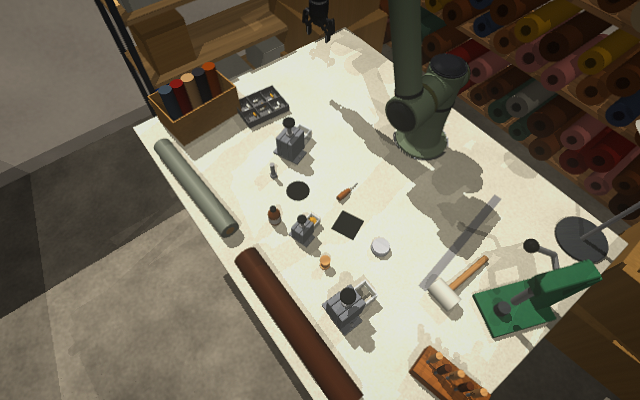

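The top view shows the small feeder at about (295,182), with its knob at (293,172) and discs at (299,190), outlet facing down the picture. The round mat is at (342,205), the square mat at (275,221) and the awl at (306,245). The larger feeders are decoys. In the scene view the feeder is at (305,228).

Run:
```python
from h import *
T=cv2.imread('pics/top0.png');S=cv2.imread('pics/scene0.png')
def blob(img,roi,f):
    x0,y0,x1,y1=roi; c=img[y0:y1,x0:x1].astype(int); m=f(c).astype(np.uint8)
    n,l,s,ce=cv2.connectedComponentsWithStats(m); i=1+s[1:,4].argmax(); cn=cv2.findContours((l==i).astype(np.uint8),0,cv2.CHAIN_APPROX_NONE)[0][0][:,0]+[x0,y0]
    return ce[i]+[x0,y0],s[i,4],cn
dark=lambda c:c.max(2)<45
cv2.imwrite('pics/z.png',np.hstack([cv2.resize(T[150:280,215:395],None,fx=2.2,fy=4.0*.55,interpolation=2),cv2.resize(S[160:290,230:410],None,fx=2.2,fy=2.2,interpolation=2)]))
for n,img,roi in(('top',T,(325,188,362,222)),('scene',S,(283,178,314,203))):
    c,a,cn=blob(img,roi,dark); p=ray(n,cn,.0005); print('round',n,c,a,ray(n,[c],.0005).round(4),cv2.minEnclosingCircle(p[:,:2].astype(np.float32)))
c,a,cn=blob(T,(255,200,298,242),dark); print('sq',ray('top',[c],.0005).round(4))
for n,img,roi in(('top',T,(280,160,303,180)),('scene',S,(290,208,315,228))):
    c,a,cn=blob(img,roi,dark); print('knob',n,c,a,cv2.boundingRect(cn),ray(n,[c],.125).round(4))
br=lambda c:(c[...,2]-c[...,0]>50)&(c[...,2]>110)
for n,img,roi in(('top',T,(285,180,310,202)),('scene',S,(300,210,325,235))):
    c,a,cn=blob(img,roi,br); print('disc',n,c,a,ray(n,[c],.027).round(4))
# clouds
for n in('top','scene'):
    C=cloud(n,np.load(n+'0.npy')); f=C.reshape(-1,3)
    o=f[(abs(f[:,0]-.73)<.2)&(abs(f[:,1]-.08)<.14)]; 
    k=o[(o[:,2]>.115)&(o[:,2]<.135)]; print(n,'knob?',len(k),k.mean(0),np.ptp(k,0))
    t=o[(o[:,2]>.068)&(o[:,2]<.080)]; print('tower',len(t),t.mean(0),cv2.minAreaRect(t[:,:2].astype(np.float32)))
    w=o[(o[:,2]>.032)&(o[:,2]<.04)]; print('well',len(w),w.mean(0),cv2.minAreaRect(w[:,:2].astype(np.float32)))
for nm,uv,z in(('awl',(306,241),.02),('awltip',(309,262),.005),('punch',(375,194),.0),('tin',(232,229),.026),('bottle',(327,161),.095),('spool',(253,173),.045)):print(nm,ray('top',[uv],z).round(3))
```

```text
round top [341.94897959 204.72653061] 490 [[ 5.699e-01 -1.003e-01  5.000e-04]] ((0.5700073838233948, -0.09997902810573578), 0.042949844151735306)
round scene [306. 185.] 3 [[ 5.304e-01 -9.960e-02  5.000e-04]] ((0.5303725004196167, -0.0995725691318512), 0.006171283312141895)
sq [[5.117e-01 1.278e-01 5.000e-04]]
knob top [291.81372549 171.60784314] 102 (285, 167, 14, 13) [[0.6649 0.0665 0.125 ]]
knob scene [304.5 216.5] 2 (304, 216, 2, 2) [[0.6562 0.0644 0.125 ]]
disc top [298.70149254 190.71641791] 67 [[0.6145 0.0476 0.027 ]]
disc scene [312.83783784 219.35135135] 37 [[0.6088 0.0478 0.027 ]]
top knob? 83 [0.66775406 0.06146429 0.12480769] [0.02978545 0.02813559 0.01446806]
tower 822 [0.8085674  0.09857674 0.07489451] ((0.8084465265274048, 0.07643753290176392), (0.3257940113544464, 0.19618359208106995), 33.31361389160156)
well 81 [0.6842313  0.05500272 0.03611415] ((0.7301673889160156, 0.0687461569905281), (0.21678012609481812, 0.2267090380191803), 57.83890151977539)
scene knob? 72 [0.66827958 0.06345252 0.12409906] [0.03021186 0.03052438 0.01519077]
tower 808 [0.82332051 0.10657429 0.07494695] ((0.8053823113441467, 0.08277002722024918), (0.3160081207752228, 0.19621513783931732), 30.6121768951416)
well 73 [0.64823307 0.04364559 0.03604559] ((0.6599924564361572, 0.01033347100019455), (0.11112339794635773, 0.1504257768392563), 17.659442901611328)
awl [[0.446 0.022 0.02 ]]
awltip [[0.375 0.011 0.005]]
punch [[ 0.608 -0.214  0.   ]]
tin [[0.485 0.268 0.026]]
bottle [[ 0.704 -0.044  0.095]]
spool [[0.671 0.199 0.045]]
```

View pics/z.png

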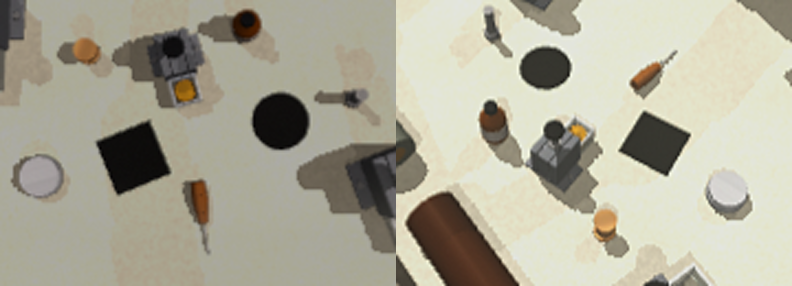

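The zoom shows the feeder well with brass discs, outlet towards the robot and slightly to its right. The round mat lies on the feeder's -y side and the square mat on its +y side.

Plan:
- Knob at about (0.668, 0.063), feeder +x at a yaw of about 14.7°, outlet near (0.5525, 0.032), mat at (0.570, -0.100).
- Turn the tool to a yaw of about 7.5°, so that its +y is the push direction, and lift it over the decoys.

Call:
apply_moves(travel=[[0,0,-0.7],[0,0,-0.7],[0,0,-0.7],[0,0,-0.7],[0,0,-0.7],[0,0,-0.7],[0,0,-0.7],[0,0,-0.7],[0,0,-0.7],[0,0,-0.7]], angular=[[0,0,-6.85],[0,0,-6.85],[0,0,-6.85],[0,0,-6.85],[0,0,-6.85],[0,0,-6.85],[0,0,-6.85],[0,0,-6.85],[0,0,-6.85],[0,0,-6.85]], jaw=[-1,-1,-1,-1,-1,-1,-1,-1,-1,-1], force=30)

```text
time_s: 0.93
tcp_pos: [0.145, -0.5302, 0.3091]
tool_rot: [0.999, -0.051, -0.0, -0.001]
force: [0.8, 0.2, 0.2]
opening: -0.0001
```

Call:
apply_moves(travel=[[0,0,0],[0,0,0],[0,0,0]], angular=[[0,0,-6.85],[0,0,-6.85],[0,0,0]], jaw=[-1,-1,-1])

```text
time_s: 1.18
tcp_pos: [0.145, -0.5303, 0.309]
tool_rot: [0.998, 0.066, -0.0, -0.0]
force: [0.8, 0.7, 0.1]
opening: -0.0004
```

```bash
cat > go.py <<'E'
from h import *
import sys
from scipy.spatial.transform import Rotation as R
s=state(); r=R.from_quat(s['tool_rot']); print(s['time_s'],s['tcp_pos'].round(4),r.as_matrix().round(3).tolist(),s['force'].round(1),s['opening'],s['joint_positions'].round(2))
if len(sys.argv)>3: print('cm',(100*r.inv().apply(np.array(sys.argv[1:4],float)-s['tcp_pos'])).round(2))
E
python3 go.py .668 .0625 .17
```

```text
1.1833 [ 0.145  -0.5303  0.309 ] [[0.991, 0.132, -0.0], [0.132, -0.991, 0.001], [0.0, -0.001, -1.0]] [0.8 0.7 0.1] -0.0003634838636301319 [-1.44  0.29 -0.06  1.22  0.    0.  ]
cm [ 59.68 -51.84  13.93]
```

Call:
apply_moves(travel=[[2.7,-2.35,0],[2.7,-2.35,0],[2.7,-2.35,0],[2.7,-2.35,0],[2.7,-2.35,0],[2.7,-2.35,0],[2.7,-2.35,0],[2.7,-2.35,0],[2.7,-2.35,0],[2.7,-2.35,0]], angular=[[0,0,0],[0,0,0],[0,0,0],[0,0,0],[0,0,0],[0,0,0],[0,0,0],[0,0,0],[0,0,0],[0,0,0]], jaw=[-1,-1,-1,-1,-1,-1,-1,-1,-1,-1])

```text
time_s: 2.02
tcp_pos: [0.3828, -0.2607, 0.3091]
tool_rot: [0.998, 0.063, -0.0, -0.0]
force: [0.4, -0.9, -0.1]
opening: 0.0001
```

Call:
apply_moves(travel=[[2.7,-2.35,0],[2.7,-2.35,0],[2.7,-2.35,0],[2.7,-2.35,0],[2.7,-2.35,0],[2.7,-2.35,0],[2.7,-2.35,0],[2.7,-2.35,0],[2.7,-2.35,0],[0,0,0]], angular=[[0,0,0],[0,0,0],[0,0,0],[0,0,0],[0,0,0],[0,0,0],[0,0,0],[0,0,0],[0,0,0],[0,0,0]], jaw=[-1,-1,-1,-1,-1,-1,-1,-1,-1,-1])

```text
time_s: 2.85
tcp_pos: [0.5983, -0.0164, 0.308]
tool_rot: [0.998, 0.067, 0.0, -0.001]
force: [-1.4, 0.0, 0.4]
opening: -0.0
```

```bash
python3 go.py .668 .0625 .15
```

```text
2.85 [ 0.5983 -0.0164  0.308 ] [[0.991, 0.133, 0.0], [0.133, -0.991, 0.002], [0.001, -0.002, -1.0]] [-1.4  0.   0.4] -3.9154091900270724e-05 [-0.15  0.39  0.07  1.25  0.    1.29]
cm [ 7.95 -6.86 15.82]
```

Call:
apply_moves(travel=[[2,-1.7,1.5],[2,-1.7,2],[2,-1.7,2],[2,-1.7,2],[0,0,2.5],[0,0,2.0],[0,0,2.0],[0,0,1.0],[0,0,0],[0,0,0]], angular=[[0,0,0],[0,0,0],[0,0,0],[0,0,0],[0,0,0],[0,0,0],[0,0,0],[0,0,0],[0,0,0],[0,0,0]], jaw=[-1,-1,-1,-1,-1,-1,-1,-1,-1,-1])

```text
time_s: 3.68
tcp_pos: [0.6656, 0.0565, 0.1591]
tool_rot: [0.998, 0.065, -0.001, -0.0]
force: [-0.4, 0.2, 1.6]
opening: 0.0002
```

```bash
python3 go.py .668 .0625 .133
python3 - <<'E'
from h import *
a,_=capture('top');b,_=capture('scene')
cv2.imwrite('pics/p1.png',np.hstack([cv2.resize(x[...,::-1],None,fx=3,fy=3,interpolation=2) for x in(a[140:270,240:370],b[160:290,240:370])]))
print(proj('top',[.668,.0625,.125]),proj('scene',[.668,.0625,.125]))
E
```

```text
3.6833 [0.6656 0.0565 0.1591] [[0.992, 0.129, -0.001], [0.129, -0.992, -0.0], [-0.001, -0.0, -1.0]] [-0.4  0.2  1.6] 0.0002397452061236054 [-0.03  0.6   0.04  1.01 -0.    1.42]
cm [ 0.32 -0.56  2.61]
[[293.12267822 170.61869367]] [[301.26615322 217.9884615 ]]
```

View pics/p1.png

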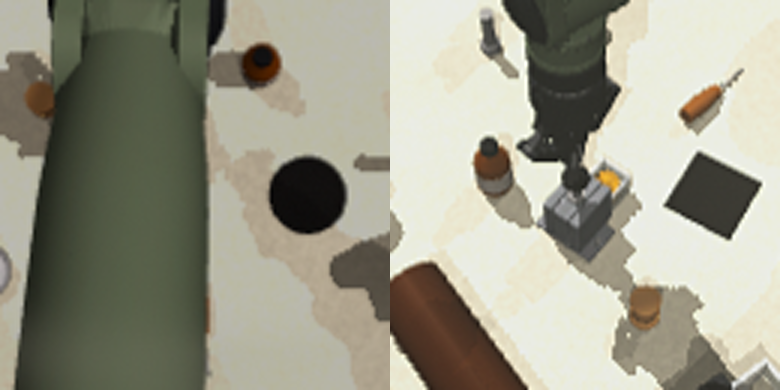

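The scene view shows the fingertips just above the knob (crop 575,178). The arm covers the top view. I'll correct the sideways offset and press.

Call:
apply_moves(travel=[[0.3,-0.5,0.6],[0,0,0.8],[0,0,0.8],[0,0,0.4],[0,0,0.4],[0,0,0.4],[0,0,0.4],[0,0,0.4],[0,0,0.4]], angular=[[0,0,0],[0,0,0],[0,0,0],[0,0,0],[0,0,0],[0,0,0],[0,0,0],[0,0,0],[0,0,0]], jaw=[-1,-1,-1,-1,-1,-1,-1,-1,-1])

```text
time_s: 4.53
tcp_pos: [0.6678, 0.0623, 0.1142]
tool_rot: [0.998, 0.065, -0.0, -0.0]
force: [-3.0, 0.7, 9.8]
opening: -0.0002
```

Call:
apply_moves(travel=[[0,0,0.4],[0,0,0.4],[0,0,0.3],[0,0,0.2],[0,0,0]], angular=[[0,0,0],[0,0,0],[0,0,0],[0,0,0],[0,0,0]], jaw=[-1,-1,-1,-1,-1])

```text
time_s: 4.95
tcp_pos: [0.6679, 0.0624, 0.103]
tool_rot: [0.998, 0.065, 0.0, -0.0]
force: [-7.5, -0.2, 17.9]
opening: -0.0001
```

Call:
apply_moves(travel=[[0,0,0.1],[0,0,0]], angular=[[0,0,0],[0,0,0]], jaw=[-1,-1])

```text
time_s: 5.12
tcp_pos: [0.668, 0.0624, 0.1029]
tool_rot: [0.998, 0.065, 0.001, 0.0]
force: [-10.2, 0.1, 23.2]
opening: 0.0002
```

Run:
```python
from h import *
b,_=capture('scene')
cv2.imwrite('pics/p2.png',cv2.resize(b[180:270,270:370,::-1],None,fx=5,fy=5,interpolation=2))
```

```text
(no output)
```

View pics/p2.png

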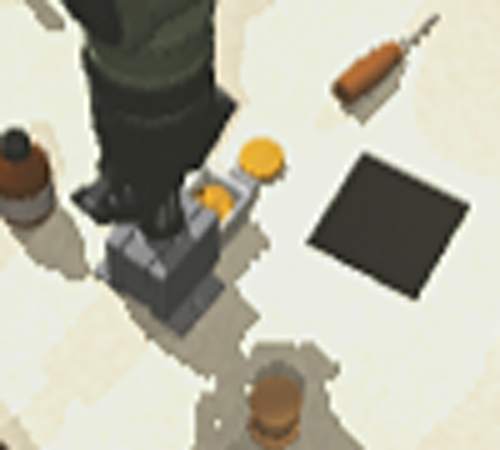

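The disc is out at crop (262,160), the knob is at its stop with 23 N on the tool, and the other discs are still in the well. I'll retract straight up.

Call:
apply_moves(travel=[[0,0,-0.4],[0,0,-0.5],[0,0,-0.5],[0,0,-0.7],[0,0,-1],[0,0,-1.5],[0,0,-2],[0,0,-1.5],[0,0,0]], angular=[[0,0,0],[0,0,0],[0,0,0],[0,0,0],[0,0,0],[0,0,0],[0,0,0],[0,0,0],[0,0,0]], jaw=[-1,-1,-1,-1,-1,-1,-1,-1,-1])

```text
time_s: 5.92
tcp_pos: [0.6704, 0.062, 0.184]
tool_rot: [0.998, 0.065, 0.003, 0.0]
force: [0.8, 0.2, -0.1]
opening: -0.0002
```

```bash
python3 - <<'E'
from h import *
b,d=capture('scene'); c=b.astype(int)
m=((c[...,0]-c[...,2]>60)&(c[...,0]>120)).astype(np.uint8); m[:190]=0;m[240:]=0;m[:,:300]=0;m[:,345:]=0
n,l,s,ce=cv2.connectedComponentsWithStats(m)
for i in range(1,n):
    if s[i,4]>8: print(s[i],ce[i],ray('scene',[ce[i]],.007),ray('scene',[ce[i]],.02))
C=cloud('scene',d).reshape(-1,3); k=C[(abs(C[:,0]-.668)<.02)&(abs(C[:,1]-.0625)<.02)]; h=k[(k[:,2]>.08)&(k[:,2]<.14)]; print(np.percentile(h[:,2],[50,80,95]),len(h))
# disc by cloud
q=C[(abs(C[:,0]-.5525)<.03)&(abs(C[:,1]-.032)<.03)&(C[:,2]>.005)&(C[:,2]<.013)]; print(len(q),q.mean(0),cv2.minEnclosingCircle(q[:,:2].astype(np.float32)))
cv2.imwrite('pics/p3.png',cv2.resize(b[180:270,270:370,::-1],None,fx=5,fy=5,interpolation=2))
E
python3 go.py
```

```text
[337 190   8   9  35] [341.25714286 194.25714286] [[0.4511376  0.01824257 0.007     ]] [[0.45704986 0.02399362 0.02      ]]
[318 207   9   9  65] [321.87692308 211.12307692] [[0.55492782 0.03196015 0.007     ]] [[0.55968905 0.03755908 0.02      ]]
[311 218   6   6  21] [313.33333333 220.38095238] [[0.60341367 0.04375778 0.007     ]] [[0.6076372  0.04922587 0.02      ]]
[0.12338854 0.12587362 0.12818317] 86
54 [0.55499876 0.03095645 0.00829647] ((0.5548392534255981, 0.029840311035513878), 0.018937252461910248)
5.9667 [0.6696 0.062  0.182 ] [[0.991, 0.13, 0.004], [0.13, -0.991, -0.0], [0.004, 0.001, -1.0]] [-0.9  0.3 -1.5] 0.0001874892666926984 [-0.02  0.59  0.08  1.05 -0.    1.42]
```

View pics/p3.png

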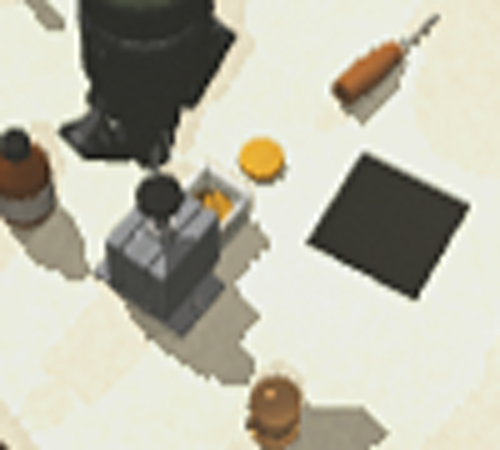

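The plunger is back up (knob top about 0.125). The disc is at about (0.555, 0.031) and the stack is still in the well. Next I'll go behind the disc on its +y side with the jaws about 20 mm open and descend.

Call:
apply_moves(travel=[[-2,-0.45,0],[-2,-0.45,0],[-2,-0.45,0],[-2,-0.45,0],[-2,-0.45,0],[-1.8,-0.4,0],[0,0,0],[0,0,0]], angular=[[0,0,0],[0,0,0],[0,0,0],[0,0,0],[0,0,0],[0,0,0],[0,0,0],[0,0,0]], jaw=[-0.53,-0.53,-0.53,-0.53,-0.53,-0.53,-0.53,-0.53])

```text
time_s: 6.63
tcp_pos: [0.547, 0.0731, 0.1795]
tool_rot: [0.998, 0.065, -0.001, 0.0]
force: [-0.9, -1.2, 0.1]
opening: 0.0204
```

```bash
python3 go.py .5495 .0727 .011
```

```text
6.6333 [0.547  0.0731 0.1795] [[0.991, 0.13, -0.001], [0.13, -0.991, -0.0], [-0.001, -0.0, -1.0]] [-0.9 -1.2  0.1] 0.020357933585717924 [-0.    0.38 -0.28  0.92 -0.    1.44]
cm [ 0.27  0.07 16.85]
```

Call:
apply_moves(travel=[[0.25,0,2.5],[0,0,2.5],[0,0,2.5],[0,0,2.5],[0,0,2.5],[0,0,2],[0,0,1],[0,0,0.8],[0,0,0],[0,0,0]], angular=[[0,0,0],[0,0,0],[0,0,0],[0,0,0],[0,0,0],[0,0,0],[0,0,0],[0,0,0],[0,0,0],[0,0,0]], jaw=[-0.53,-0.53,-0.53,-0.53,-0.53,-0.53,-0.53,-0.53,-0.53,-0.53])

```text
time_s: 7.47
tcp_pos: [0.551, 0.0733, 0.0175]
tool_rot: [0.998, 0.065, 0.0, 0.0]
force: [-0.3, 0.0, 0.3]
opening: 0.0205
```

```bash
python3 go.py .5495 .0727 .010;python3 - <<'E'
from h import *
b,_=capture('scene')
cv2.imwrite('pics/p4.png',cv2.resize(b[160:270,270:370,::-1],None,fx=5,fy=5,interpolation=2))
E
```

```text
7.4667 [0.551  0.0733 0.0175] [[0.991, 0.13, 0.0], [0.13, -0.991, -0.0], [0.0, 0.0, -1.0]] [-0.3  0.   0.3] 0.020528942603334235 [-0.    0.58 -0.44  0.55 -0.    1.44]
cm [-0.16  0.04  0.75]
```

View pics/p4.png

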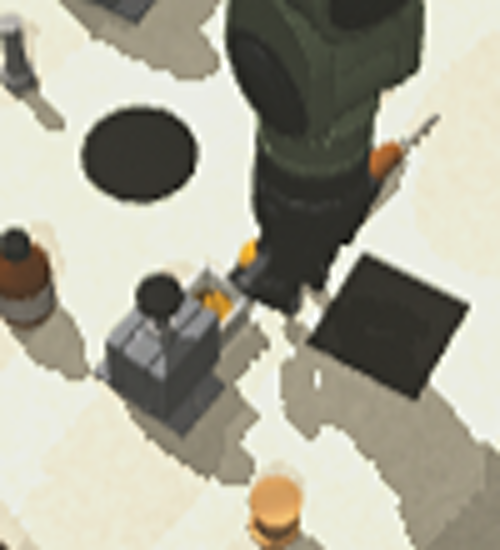

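The fingers are down on the square-mat side of the disc and clear of the well, with the disc partly visible at crop (248,255). I'll lower the last 7 mm and push along tool +y.

Call:
apply_moves(travel=[[-0.1,0,0.35],[0,0,0.35],[0,0.5,0],[0,0.5,0],[0,0.6,0],[0,0.6,0],[0,0.7,0],[0,0.7,0],[0,0.7,0],[0,0.7,0]], angular=[[0,0,0],[0,0,0],[0,0,0],[0,0,0],[0,0,0],[0,0,0],[0,0,0],[0,0,0],[0,0,0],[0,0,0]], jaw=[-0.53,-0.53,-0.53,-0.53,-0.53,-0.53,-0.53,-0.53,-0.53,-0.53])

```text
time_s: 8.35
tcp_pos: [0.556, 0.0229, 0.0104]
tool_rot: [0.998, 0.065, 0.0, -0.0]
force: [0.2, 0.6, 1.1]
opening: 0.02
```

```bash
python3 go.py .567 -.0755 .010;python3 - <<'E'
from h import *
b,_=capture('scene'); 
cv2.imwrite('pics/p5.png',cv2.resize(b[160:270,270:370,::-1],None,fx=5,fy=5,interpolation=2))
E
```

```text
8.35 [0.556  0.0229 0.0104] [[0.992, 0.13, 0.0], [0.13, -0.992, 0.0], [0.0, -0.0, -1.0]] [0.2 0.6 1.1] 0.01999963481461544 [-0.09  0.59 -0.44  0.54  0.    1.35]
cm [-0.19  9.9   0.03]
```

View pics/p5.png

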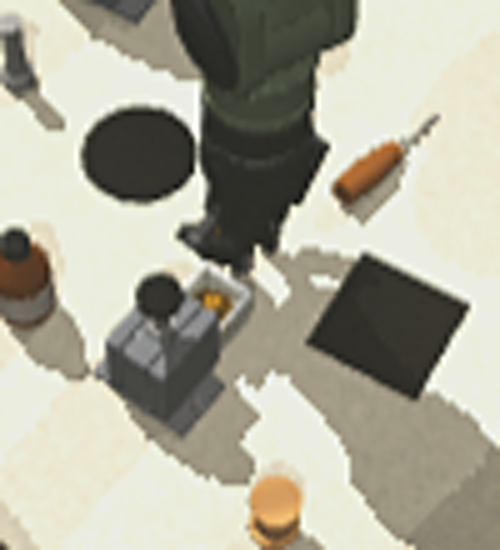

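The disc is hidden behind the gripper, which is what I'd expect if it is being pushed, and the well and stack look unchanged. I'll continue.

Call:
apply_moves(travel=[[0,0.7,0],[0,0.7,0],[0,0.7,0],[0,0.7,0],[0,0.7,0],[0,0.7,0],[0,0.7,0],[0,0.7,0],[0,0.7,0],[0,0.6,0]], angular=[[0,0,0],[0,0,0],[0,0,0],[0,0,0],[0,0,0],[0,0,0],[0,0,0],[0,0,0],[0,0,0],[0,0,0]], jaw=[-0.53,-0.53,-0.53,-0.53,-0.53,-0.53,-0.53,-0.53,-0.53,-0.53])

```text
time_s: 9.23
tcp_pos: [0.5649, -0.0456, 0.0103]
tool_rot: [0.998, 0.065, 0.0, 0.0]
force: [0.9, -0.4, 0.8]
opening: 0.0204
```

Call:
apply_moves(travel=[[0,0.6,0],[0,0.5,0],[0,0.5,0],[0,0.4,0],[0,0.4,0],[0,0,0],[0,0,0]], angular=[[0,0,0],[0,0,0],[0,0,0],[0,0,0],[0,0,0],[0,0,0],[0,0,0]], jaw=[-0.53,-0.53,-0.53,-0.53,-0.53,-0.53,-0.53])

```text
time_s: 9.82
tcp_pos: [0.568, -0.0687, 0.0103]
tool_rot: [0.998, 0.065, 0.0, 0.0]
force: [0.3, 0.3, 0.4]
opening: 0.02
```

```bash
python3 go.py .567 -.0755 .010;python3 - <<'E'
from h import *
b,_=capture('scene'); a,_=capture('top')
cv2.imwrite('pics/p6.png',np.hstack([cv2.resize(x[...,::-1],None,fx=3,fy=3,interpolation=2) for x in(a[140:270,280:410],b[150:280,240:370])]))
E
```

```text
9.8167 [ 0.568  -0.0687  0.0103] [[0.992, 0.13, 0.0], [0.13, -0.992, -0.0], [0.0, 0.0, -1.0]] [0.3 0.3 0.4] 0.020030257256610163 [-0.25  0.61 -0.39  0.56 -0.    1.19]
cm [-0.18  0.66  0.03]
```

View pics/p6.png

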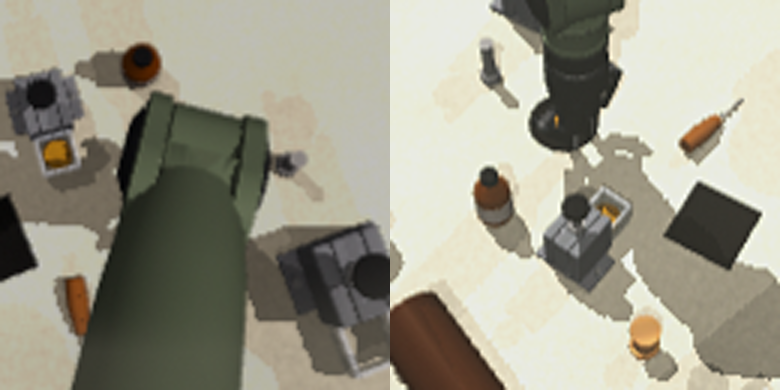

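A sliver of the disc shows on the mat, between the fingers, at crop (557,118). I'll push a last 6 mm, back off, lift, and move aside so both cameras can see.

Call:
apply_moves(travel=[[0,0.3,0],[0,0.3,0],[0,0,0],[0,-0.5,0],[0,-1,0],[0,-0.8,0],[0,0,-2],[0,0,-3.5],[0,0,-3.5],[0,0,-3.5]], angular=[[0,0,0],[0,0,0],[0,0,0],[0,0,0],[0,0,0],[0,0,0],[0,0,0],[0,0,0],[0,0,0],[0,0,0]], jaw=[-0.53,-0.53,-0.53,-0.53,-0.53,-0.53,-0.53,-0.53,-0.53,-0.53])

```text
time_s: 10.75
tcp_pos: [0.5648, -0.0503, 0.1363]
tool_rot: [0.998, 0.066, -0.001, -0.0]
force: [1.0, 0.1, 0.3]
opening: 0.0201
```

Call:
apply_moves(travel=[[0,0,-3.5],[0,0,-3.5],[0,0,-3.5],[-2.5,2.5,0],[-2.5,2.5,0],[-2.5,2.5,0],[-2.5,2.5,0],[-2.5,2.5,0],[-2.5,2.5,0],[-2.5,2.5,0]], angular=[[0,0,0],[0,0,0],[0,0,0],[0,0,0],[0,0,0],[0,0,0],[0,0,0],[0,0,0],[0,0,0],[0,0,0]], jaw=[-0.53,-0.53,-0.53,-0.53,-0.53,-0.53,-0.53,-0.53,-0.53,-0.53])

```text
time_s: 11.58
tcp_pos: [0.414, -0.2479, 0.2403]
tool_rot: [0.998, 0.066, 0.0, -0.0]
force: [-0.1, -0.6, 0.0]
opening: 0.0199
```

Call:
apply_moves(travel=[[-1.5,3,0],[-1.5,3,0],[-1.5,3,0],[-1.5,3,0],[0,0,0],[0,0,0]], angular=[[0,0,0],[0,0,0],[0,0,0],[0,0,0],[0,0,0],[0,0,0]], jaw=[-0.53,-0.53,-0.53,-0.53,-0.53,-0.53])

```text
time_s: 12.08
tcp_pos: [0.3708, -0.3752, 0.2399]
tool_rot: [0.998, 0.064, -0.0, -0.0]
force: [-0.2, 0.6, -0.1]
opening: 0.0202
```

```bash
python3 go.py;python3 - <<'E'
from h import *
b,_=capture('scene'); a,_=capture('top')
cv2.imwrite('pics/p7.png',np.hstack([cv2.resize(x[...,::-1],None,fx=2.2,fy=3,interpolation=2) for x in(a[140:270,215:395],b[150:280,230:410])]))
for n,x,r in(('top',a,(320,185,365,225)),('scene',b,(275,170,322,205))):
    c=x.astype(int)[r[1]:r[3],r[0]:r[2]]
    m=((c[...,0]-c[...,2]>45)&(c[...,0]>90)); v,u=np.nonzero(m); o=[u.mean()+r[0],v.mean()+r[1]]
    k=(c.max(2)<60)|m; k=cv2.morphologyEx(k.astype(np.uint8),3,np.ones((3,3)))
    nn,l,s,ce=cv2.connectedComponentsWithStats(k); i=1+s[1:,4].argmax()
    D=ray(n,[o],.008)[0];M=ray(n,[ce[i]+r[:2]],.0005)[0]; print(n,m.sum(),D.round(4),s[i],M.round(4),np.hypot(*(D-M)[:2]).round(4))
E
```

```text
12.0833 [ 0.3708 -0.3752  0.2399] [[0.992, 0.128, -0.0], [0.128, -0.992, 0.001], [0.0, -0.001, -1.0]] [-0.2  0.6 -0.1] 0.020201588249659057 [-0.93  0.28 -0.25  1.04  0.    0.51]
top 81 [ 0.5736 -0.0992  0.008 ] [ 10   8  25  25 492] [ 5.698e-01 -1.004e-01  5.000e-04] 0.004
scene 64 [ 0.5746 -0.0982  0.008 ] [ 12  12  22  18 319] [ 5.711e-01 -9.860e-02  5.000e-04] 0.0035
```

View pics/p7.png

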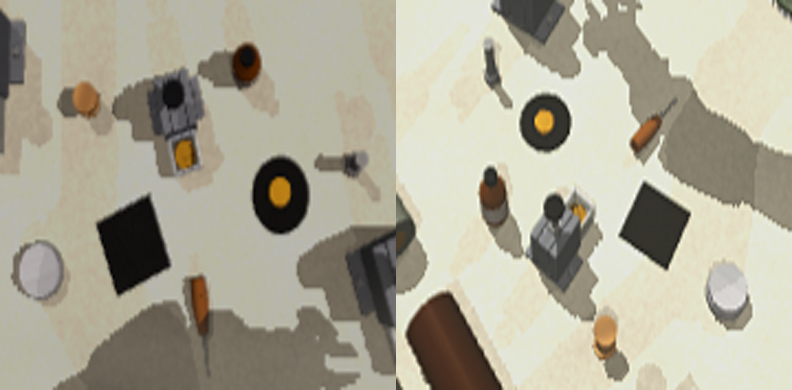

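Both views show the disc near the middle of the round mat, about 4 mm off centre, with the plunger up, the stack in the well and the bystanders where they were.

```bash
python3 -c "from plant import sign_off; print(sign_off())"
```

```text
the job is handed in; nothing more can be done
None
```

I pressed the plunger once to its stop, so one disc came out, and let it come back up. I then pushed that disc along the bench with the slightly open fingertips onto the round mat, and handed the job in just after 12 s of robot time.

- **Disc position:** the last check put it about 4 mm from the mat's centre in both cameras (4.0 and 3.5 mm; the limit is 30 mm).
- **Plunger and stack:** the last pictures show the plunger up and the remaining discs in the well. I did not measure the stack's exact position.
- **Bystanders:** those in the last pictures looked unmoved by eye. The mallet was outside that crop, but the arm never went near it.
- **Robot:** the gripper is clear of everything. The highest tool force I read was about 25 N, at the bottom of the press.

No check failed. The two cameras' positions for disc and mat agreed to within about 2 mm.

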